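Seat the controller board in a label printer's electronics tray

ROBOT

A 6-joint arm with a two-finger parallel gripper is mounted at the origin on the work surface. World frame = base frame: x ahead of the robot, y to its left, z up, the work surface at z = 0. Lengths are in mm, angles in degrees, forces in N, time in s.
With the tool pointing down it reaches from about 225 to 725 mm from the base axis. Payload 3.1 kg.
Tool frame: the origin (TCP) lies on the centre line of the jaws, within the pads' length; the fingertips stand 11 mm ahead of it and the grasp point (between the pads) lies 8 mm behind it; x points along the fingers, y is the direction in which the jaws open and shut, and the axes are right-handed (so a half turn about x gives the same grasp; the last joint's range is limited). The gripper opens to 85 mm and grips with 20 to 120 N. Pads are 22 mm wide; open, the fingers measure 114 mm over their backs; the gripper's body (76 mm by 85 mm) begins 54 mm behind the grasp point. The pads swing forward as they close: fully open they stand 13 mm farther back than shut.
Start: joints at [57.995, 2.75, 5.684, 92.934, 0, 82.678], TCP at [219.245, 477.021, 242.312] pointing down, gripper open.
Joint ranges: [-166.93, 166.93], [-56.73, 111.36], [-69.38, 81.34], [-121.58, 131.49], [-85.45, 84.26], [-180, 180]. Speed limits (degrees/s): [159.86, 159.86, 180, 180, 180, 180].

INTERFACE

Orientations are given as a 3x3 rotation matrix whose columns are the frame's x, y, z axes.
In Python, from bench import get_state, capture, get_calibration, hand_in, boxes_of gives the robot as it stands.
- The arm moves only by the tool carry_out, never from a script. Its argument "steps" is a list of rows, each a list of 7 numbers: the turn, a rotation vector about the world's x, y, z in units of pi rad (1.0 is pi rad), then the shift along the world's x, y, z in units of 0.1 m (1.0 is 0.1 m), then the closure, from -1 (fully open) to 1 (shut). A call has 1 to 20 rows; each row is the pose to reach, as a shift and turn from the pose commanded when the call began, turning the shorter way round; what a row does not reach only later rows make up. A row lasts 1/10 s, in which the tool goes at most 50 mm and 8.59 degrees, less where a joint would pass 70% of its speed; a pose out of reach is approached as far as the arm can. A call with a number of a shift or a turn outside -1 to 1 is refused whole. A call with a gripper value outside its range is refused whole. The fingers move at their own pace and stop on an object; "force" is the grip in N (left out, the last holds). Time passes only in rows, so rows that repeat a pose let the fingers close. It gives the time, the measured TCP pose, the force and the opening at its end, in the units of the state.
- get_state(): the state, without advancing time (a new reading comes with each control period).
- capture(name): name is "side" or "top" or "wrist"; returns (picture, depth): 480x640x3 uint8, blue, green, red; 480x640 float32, mm along the optical axis (not along the pixel's ray), 0 where there is no reading.
- get_calibration(name): a dict with "camera_matrix" (3x3 intrinsics, pixels), "k1" (the pictures are not rectified: a ray, as slopes to the right and down, at radius r is drawn at 1 + k1 r^2 times it, then the intrinsics apply), "position" and "orientation" of the camera in the world; the wrist camera has in their place "mount" (4x4, takes a point from camera to tool coordinates, whose origin is the TCP and whose axes are the tool frame's). Camera axes: x right, y up, looking along -z (the intrinsics and any distortion apply to the point x, -y, -z); pixel columns grow to the right and rows downward; lengths in mm; the calibration is good to about 2 mm. A picture is of the moment at which its call begins: read the wrist's pose just before it. get_calibration takes no time and is no camera call.
- hand_in(): hands the job in, once; it reports no verdict.
Trained networks look in the newest picture that a camera, given by its name, has taken for a name from the list of things; names that differ only in an ending like _2 or _b are one class to them, and where a whole thing is asked for, a point or a joint stands for the part that bears it (a point fixed in the world has none). Each returns a list of dicts, best first, with "confidence" (0 to 1); they miss things now and then, are a little off and sometimes report something else, mostly with a low value. They report only what shows in the picture. A call takes as long as a camera call. They do not tell look-alikes from the thing itself.
- boxes_of(camera, target): "centre" ([x, y, z] in mm, in the coordinates of the camera as it stood for that picture, good to about 4 mm: the middle of the surface that is visible of it).
The state is a dict: "time": time; "joints": joint angles; "qvel": joint speeds; "tau": joint torques, N m; "ee_pos": TCP position; "orientation": TCP orientation; "wrist_force": force on the tool from outside, world axes, zero at the start; "moment": the same for the moment, N m; "gripper_width": opening from 0.0 (shut) to 1.0 (fully open).
Only numpy, scipy, OpenCV 4.12 (cv2) and the standard library are available. Lean on these libraries where they do the work, as an engineer would, in place of code of your own. Each camera call takes 0.05 s, during which the arm holds its last target.

TASK

Two electronics trays drawn from label printers lie on the bench, each with a board slid half out. Slide the board with the finned cooler straight along its two card guides to the back of its tray, then swing both of that tray's front levers inwards until they lie shut across the front of the board, so that it is fully home. Let go of everything.

Things in the scene. Friction and masses are not known exactly. Their poses are not given: they have to be found in the camera images.
- tray: Fixed steel tray, 240 (x) by 150 mm, of the board with cooler; left or right of a like tray. Origin: centre of underside, on the bench; x points in, the way the board slides home; y left, z up. Rails at y = +-36..58 carry the board at z = 20; side walls (inner y = +-53) 26 high; lips (inner y = +-44, top z = 30) hold it down over x = 15..110. Black socket, face at x = 81, 33 high, stops the board.
- board: Loose green board, 110 (x) x 100 x 4 mm, about 0.25 kg, level in the guides. Origin: centre of underside; x into the tray. Front bar: x = -55..-47, top z = 16. Finned cooler: x = -10..35, y = +-18, top z = 39; push its front face or grip its sides. Home: origin at x = 26, y = 0, z = 20 in the tray frame, against a hard stop; starts 50 to 70 mm short. 1 to 3 N friction; stays where left.
- lever_left (a joint): rad, left (+y) lever of that tray. Upright pin at tray x = -35, y = 66 mm; arm 10 wide, z = 28..36; round upright finger post, diameter 12, top z = 75, at x = -35 - 44 cos q, y = 66 - 44 sin q. 0: points straight out; 1.57 (stop): shut across the front bar. Starts -0.2 to 0.05; about 1 N moves it, stays where left; closing, the arm pushes the bar the last 15 mm home.
- lever_right (a joint): rad, right (-y) lever of that tray, mirror image of the left one: pin at tray x = -35, y = -66 mm; finger post at x = -35 - 44 cos q, y = -66 + 44 sin q. 0: points straight out of the tray; 1.57 (stop): shut across the front bar. Starts -0.2 to 0.05; stays where left.
Mind the look-alikes: they are no part of the job. What is shaped like the board but blue or red is not meant.

How it is judged:
By the outcome, as a careful person would: the job done as asked, in the order asked, and still so for the second after the job is handed in, with the robot touching nothing.
It also fails if it takes over 64 s, if anything falls off the work surface, if the arm or the gripper's body presses on something with over 40 N, if the wrist force passes 120 N, or if a joint passes its speed limit or range.

## Working session

There is one attempt and no reset: what is moved stays moved. The work goes in short steps, Python scripts to look and compute and a tool call to move; the robot and the scene stay as the last step left them, time stands still between calls to the robot, and variables do not carry over. Pictures are saved under pics/ and viewed, and the job is handed in when it is done.

Besides the shell and the picture viewer there is one more tool, called after ">>>" by a JSON object that holds its "api" and its "payload", one argument or row to a line. carry_out: Moves the arm, as the interface text tells. Its arguments: {"type":"object","properties":{"steps":{"type":"array"},"force":{"type":"number"}},"required":["steps"]}

```bash
mkdir -p pics; ls; cat > h.py <<'E'
import numpy as np, cv2
from bench import *
def w(cam,u,v,d,cal=None):
    c=cal or get_calibration(cam);K=np.array(c["camera_matrix"]);k=c["k1"]
    x=(u-K[0,2])/K[0,0];y=(v-K[1,2])/K[1,1]
    rd=np.hypot(x,y);r=rd
    for _ in range(20): r=rd/(1+k*r*r)
    s=r/rd if rd>0 else 1
    p=np.array([x*s*d,-y*s*d,-d])
    return np.array(c["orientation"])@p+np.array(c["position"])
def c2w(cam,p):
    c=get_calibration(cam);return np.array(c["orientation"])@np.array(p)+np.array(c["position"])
E
python3 - <<'E'
from h import *
for n in("top","side"):
    p,d=capture(n);cv2.imwrite(f"pics/{n}0.png",p);np.save(f"{n}0.npy",d)
    print(n,get_calibration(n))
    for t in("tray","board","lever_left","lever_right"):
        for b in boxes_of(n,t): print(t,round(b["confidence"],2),c2w(n,b["centre"]).round(0),{k:v for k,v in b.items() if k not in("confidence","centre")})
print(get_state())
E
```

```text
pics
top {'camera_matrix': array([[597.92683617,   0.        , 317.74866594],
       [  0.        , 597.92683617, 232.02469478],
       [  0.        ,   0.        ,   1.        ]]), 'k1': 0.023560928957606243, 'position': array([ 340.24235024,  -46.23581448, 1245.31901431]), 'orientation': array([[-0.02914321,  0.99711203, -0.07013046],
       [-0.99956703, -0.02935563, -0.00200005],
       [-0.00405299,  0.07004181,  0.99753582]])}
tray 0.57 [ 635. -168.    2.] {}
board 0.96 [ 586. -356.    6.] {}
board 0.94 [ 557. -169.   24.] {}
board 0.7 [ 216. -349.    7.] {}
lever_left 0.51 [ 541. -241.   39.] {}
lever_left 0.49 [ 544. -104.   33.] {}
lever_right 0.47 [ 543. -243.   39.] {}
side {'camera_matrix': array([[567.22623524,   0.        , 320.44846425],
       [  0.        , 567.22623524, 242.52114452],
       [  0.        ,   0.        ,   1.        ]]), 'k1': -0.04498195094865151, 'position': array([ 286.89174076, -778.59384311,  740.23877212]), 'orientation': array([[ 0.98204368,  0.12197228, -0.14392002],
       [-0.18844421,  0.67016595, -0.71789023],
       [ 0.00888759,  0.7321
[... 313 characters left out ...]
, 9.29341383e+01,
       1.20951823e-03, 8.26787633e+01]), 'qvel': array([ 0.01215055,  0.02125597,  0.030379  ,  0.02811191, -0.02816973,
       -0.05926611]), 'tau': array([-7.84962776e-04, -3.38208389e+01,  3.19780469e+01,  2.47001852e-03,
       -1.68547631e-04, -1.99782122e-06]), 'ee_pos': array([219.22598834, 476.9958315 , 242.23955985]), 'orientation': array([[-9.82281229e-05,  4.17619868e-01,  9.08621833e-01],
       [-1.17333265e-04,  9.08621827e-01, -4.17619878e-01],
       [-9.99999988e-01, -1.47633583e-04, -4.02515138e-05]]), 'wrist_force': array([ 0.54622142, -0.01964167, -0.46903511]), 'moment': array([ 0.00382604, -0.03534022,  0.02327367]), 'gripper_width': 0.999527523352443}
```

View pics/top0.png

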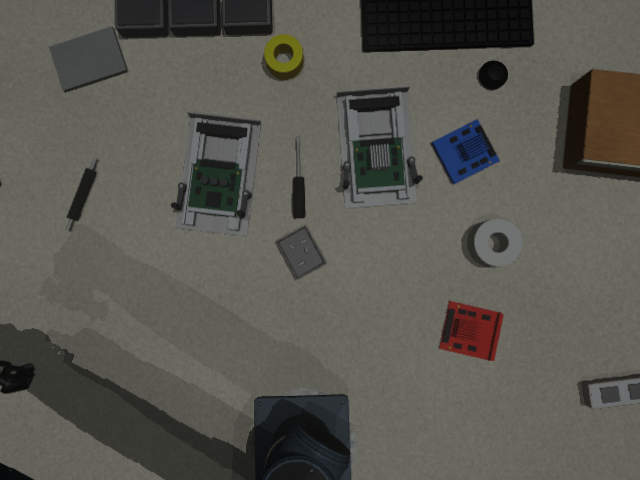

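View pics/side0.png

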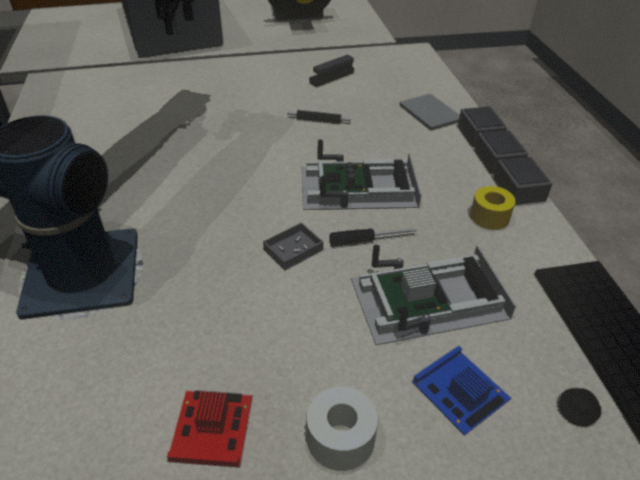

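Candidates in the top picture: green board with silver fins (380,160), green board with flat chips (215,185), blue finned board (465,150) and red finned board (470,330). The description fits (380,160), so I'll check it in a close crop.

```bash
python3 - <<'E'
from h import *
p=cv2.imread("pics/top0.png");c=p[80:220,320:440];c=cv2.resize(c,None,fx=4.2,fy=4.2,interpolation=cv2.INTER_CUBIC)
c=np.clip(c.astype(float)*1.6,0,255).astype(np.uint8)
cv2.imwrite("pics/crop0.png",c)
p=cv2.imread("pics/side0.png");c=p[230:350,340:520];c=cv2.resize(c,None,fx=4,fy=4,interpolation=cv2.INTER_CUBIC)
cv2.imwrite("pics/crop0s.png",np.clip(c.astype(float)*1.6,0,255).astype(np.uint8))
E
```

```text
(no output)
```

View pics/crop0.png

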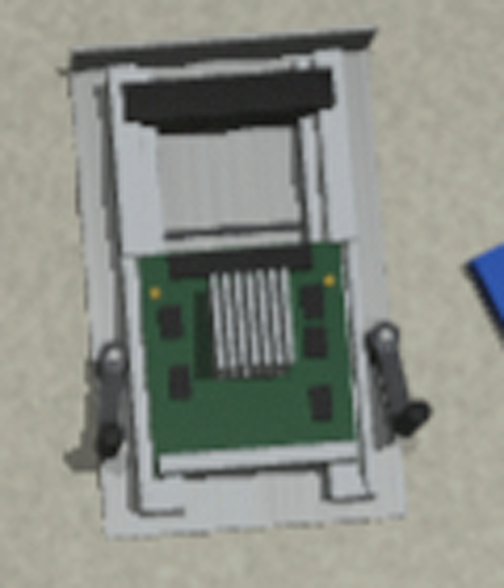

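View pics/crop0s.png

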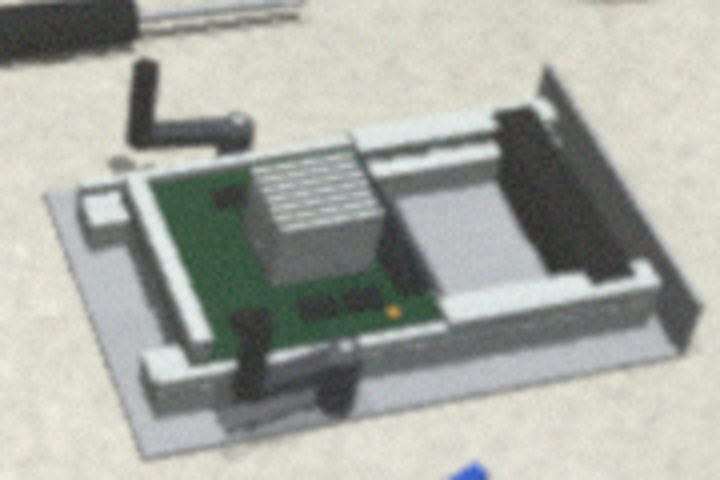

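The crop shows the silver-finned cooler on a green board with the front bar towards the robot. Levers are on both sides: the left post is at crop (108,440) and the right post at (410,415). Next I'll estimate the pose and move above it for a wrist view.

```bash
cat >> h.py <<'E'
def wz(cam,u,v,z,cal=None):
    a=w(cam,u,v,1,cal);c=cal or get_calibration(cam);o=np.array(c["position"]);r=a-o
    return o+r*(z-o[2])/r[2]
def proj(P,c):
    K=np.array(c["camera_matrix"]);q=np.array(c["orientation"]).T@(np.array(P)-np.array(c["position"]))
    x=q[0]/-q[2];y=-q[1]/-q[2];s=1+c["k1"]*(x*x+y*y)
    return K[0,0]*x*s+K[0,2],K[1,1]*y*s+K[1,2]
def wcal():
    s=get_state();c=dict(get_calibration("wrist"));m=np.array(c["mount"]);R=np.array(s["orientation"])
    c["position"]=R@m[:3,3]+s["ee_pos"];c["orientation"]=R@m[:3,:3];return c
def tp(T,p): 
    x,y,a=T;c,s=np.cos(a),np.sin(a);return np.array([x+c*p[0]-s*p[1],y+s*p[0]+c*p[1],p[2]])
E
python3 - <<'E'
from h import *
f=lambda a,b,z:wz("top",320+a/4.2,80+b/4.2,z)
fl=f(107,532,2);fr=f(403,512,2);print(fl,fr,np.linalg.norm(fl-fr))
d=fl-fr;a=np.arctan2(-d[0],d[1]);print("yaw",np.degrees(a))
m=(fl+fr)/2;T=(m[0]+120*np.cos(a),m[1]+120*np.sin(a),a);print(T)
for z,n,uv in((39+20,"coolfrontL",(218,377)),(59,"coolfrontR",(293,360)),(59,"coolbackL",(210,272)),(75,"postL",(106,441)),(75,"postR",(414,413)),(36,"pinL",(113,357)),(36,"pinR",(383,338)),(36,"barL",(160,460)),(36,"barR",(355,447))):
    P=f(*uv,z);c,s=np.cos(a),np.sin(a);e=P-[T[0],T[1],0];print(n,P.round(),(c*e[0]+s*e[1]).round(1),(-s*e[0]+c*e[1]).round(1))
print(wcal())
E
```

```text
[ 479.05693042 -103.22166843    2.        ] [ 484.66558273 -250.64797607    2.        ] 147.53295620242963
yaw 2.1786966810242876
(np.float64(601.774511026343), np.float64(-172.3728701568362), np.float64(0.03802543048614648))
coolfrontL [ 545. -156.   59.] -55.8 18.6
coolfrontR [ 552. -192.   59.] -50.0 -17.6
coolbackL [ 596. -154.   59.] -5.0 18.8
postL [ 514. -101.   75.] -85.1 74.9
postR [ 523. -246.   75.] -81.8 -70.2
pinL [ 561. -107.   36.] -38.6 66.6
pinR [ 566. -239.   36.] -38.3 -65.0
barL [ 510. -128.   36.] -90.5 47.4
barR [ 513. -223.   36.] -90.6 -47.3
{'camera_matrix': array([[373.36288783,   0.        , 321.29929038],
       [  0.        , 373.36288783, 232.26328058],
       [  0.        ,   0.        ,   1.        ]]), 'k1': -0.053715593624497654, 'mount': array([[ 4.84811930e-04,  2.78011987e-01, -9.60577483e-01,
        -1.32283144e+02],
       [ 9.99999442e-01,  7.66444304e-04,  7.26534169e-04,
        -1.40898414e-02],
       [ 9.38214348e-04, -9.60577299e-01, -2.78011460e-01,
        -7.00338300e+01],
       [ 0.00000000e+00,  0.00000000e+00,  0.00000000e+00,
         1.00000000e+00]]), 'position': array([155.59883108, 506.24606987, 374.52552332]), 'orientation': array([[ 4.18472070e-01, -8.72508733e-01, -2.52209512e-01],
       [ 9.08229446e-01,  4.01819962e-01,  1.16875964e-01],
       [-6.32483189e-04, -2.77973432e-01,  9.60588555e-01]])}
```

>>> {"api": "carry_out", "payload": {
  "steps": [
    [0,0,0.02,0.2,-0.4,0,1],
    [0,0,0.04,0.4,-0.8,0,1],
    [0,0,0.05,0.5,-1,0,1]
  ]
}}

```text
time: 0.8
ee_pos: [270.0, 374.9, 242.4]
orientation: [[0.001, 0.27, 0.963], [-0.001, 0.963, -0.27], [-1.0, -0.001, 0.001]]
wrist_force: [0.7, -0.9, 0.4]
gripper_width: 0.517
```

>>> {"api": "carry_out", "payload": {
  "steps": [
    [0,0,0.02,0.2,-0.4,0,1],
    [0,0,0.04,0.4,-0.8,0,1],
    [0,0,0.05,0.5,-1,0,1]
  ]
}}

```text
time: 1.1
ee_pos: [320.2, 274.6, 242.6]
orientation: [[0.001, 0.117, 0.993], [-0.001, 0.993, -0.117], [-1.0, -0.0, 0.001]]
wrist_force: [0.4, 0.2, -0.3]
gripper_width: -0.001
```

>>> {"api": "carry_out", "payload": {
  "steps": [
    [0,0,0.02,0.2,-0.4,0,1],
    [0,0,0.04,0.4,-0.8,0,1],
    [0,0,0.05,0.5,-1,0,1]
  ]
}}

```text
time: 1.4
ee_pos: [370.3, 174.5, 242.5]
orientation: [[0.001, -0.04, 0.999], [-0.001, 0.999, 0.04], [-1.0, -0.001, 0.001]]
wrist_force: [-0.2, 0.1, -0.7]
gripper_width: 0.002
```

>>> {"api": "carry_out", "payload": {
  "steps": [
    [0,0,0,0.2,-0.4,0,1],
    [0,0,0,0.4,-0.8,0,1],
    [0,0,0,0.5,-1,0,1]
  ]
}}

```text
time: 1.7
ee_pos: [420.4, 74.3, 242.4]
orientation: [[0.001, -0.037, 0.999], [-0.001, 0.999, 0.037], [-1.0, -0.001, 0.001]]
wrist_force: [0.0, 0.8, 0.2]
gripper_width: 0.003
```

>>> {"api": "carry_out", "payload": {
  "steps": [
    [0,0,0,0.2,-0.4,0,1],
    [0,0,0,0.4,-0.8,0,1],
    [0,0,0,0.5,-1,0,1]
  ]
}}

```text
time: 2.0
ee_pos: [470.4, -26.0, 242.2]
orientation: [[0.001, -0.038, 0.999], [-0.001, 0.999, 0.038], [-1.0, -0.001, 0.001]]
wrist_force: [0.7, 1.1, 0.5]
gripper_width: 0.001
```

>>> {"api": "carry_out", "payload": {
  "steps": [
    [0,0,0,0.2,-0.4,0,1],
    [0,0,0,0.4,-0.8,0,1],
    [0,0,0,0.5,-1,0,1]
  ]
}}

```text
time: 2.3
ee_pos: [520.3, -126.2, 241.8]
orientation: [[0.0, -0.038, 0.999], [-0.001, 0.999, 0.038], [-1.0, -0.001, 0.0]]
wrist_force: [-0.6, 0.2, -0.1]
gripper_width: 0.001
```

>>> {"api": "carry_out", "payload": {
  "steps": [
    [0,0,0,0.2,-0.25,-0.1,1],
    [0,0,0,0.4,-0.5,-0.2,1],
    [0,0,0,0.4,-0.5,-0.2,1],
    [0,0,0,0.4,-0.5,-0.2,1]
  ]
}}

```text
time: 2.7
ee_pos: [558.9, -173.2, 221.3]
orientation: [[-0.002, -0.039, 0.999], [0.001, 0.999, 0.039], [-1.0, 0.001, -0.002]]
wrist_force: [-1.1, -0.1, -0.2]
gripper_width: 0.005
```

```bash
python3 - <<'E'
from h import *
import pickle
c=wcal();p,d=capture("wrist");cv2.imwrite("pics/w1.png",p);np.save("w1.npy",d);pickle.dump(c,open("w1.pkl","wb"))
cv2.imwrite("pics/w1b.png",np.clip(p.astype(float)*1.4,0,255).astype(np.uint8))
E
```

```text
(no output)
```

View pics/w1b.png

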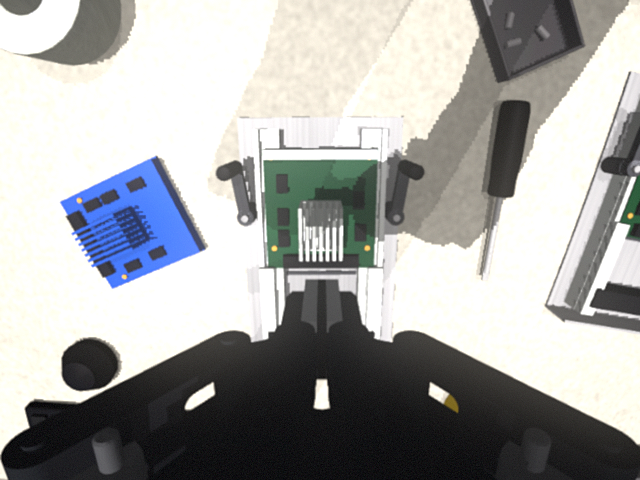

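```bash
python3 - <<'E'
from h import *
p=cv2.imread("pics/w1.png");c=p[105:275,210:430];c=cv2.resize(c,None,fx=3.5,fy=3.5,interpolation=cv2.INTER_CUBIC)
cv2.imwrite("pics/w1c.png",c)
E
```

```text
(no output)
```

View pics/w1c.png

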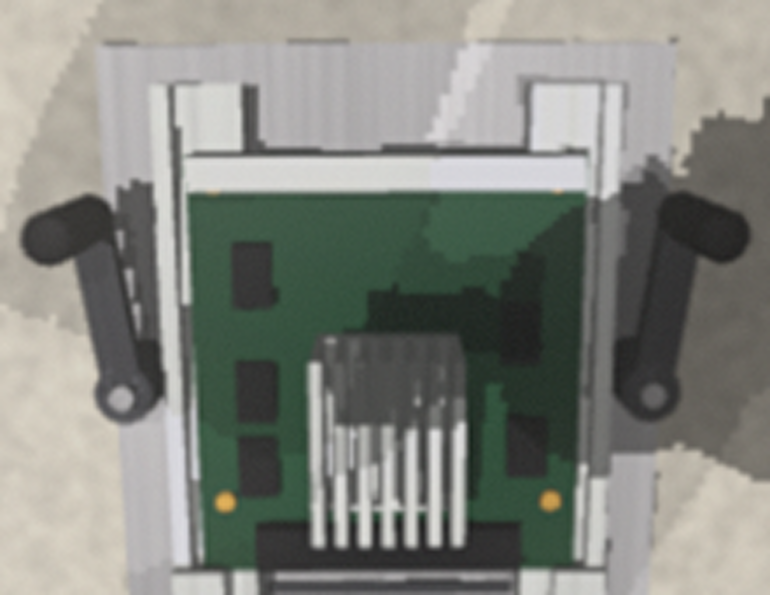

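```bash
cat > fit.py <<'E'
from h import *
import pickle
from scipy.optimize import least_squares
def fit(c,O,verbose=1):
    # O: list of (kind, sign, uv)
    def model(q,k,s):
        T=q[:3]
        if k=="plate":P=(-120,75*s,2)
        if k=="pin":P=(-35,66*s,37)
        if k=="post":
            a=q[4] if s>0 else q[5];P=(-35-44*np.cos(a),s*(66-44*np.sin(a)),75)
        if k=="bar":P=(q[3]-55,50*s,36)
        return proj(tp(T,P),c)
    f=lambda q:np.concatenate([np.subtract(model(q,k,s),uv) for k,s,uv in O])
    r=least_squares(f,[600,-172,0.04,-40,0,0],x_scale=[10,10,.05,10,.1,.1]);q=r.x
    print("T",q[:2].round(1),"yaw",np.degrees(q[2]).round(2),"board x",q[3].round(1),"qL,qR",q[4:].round(3));print(r.fun.reshape(-1,2).round(1).tolist());return q
E
python3 - <<'E'
from fit import *
c=pickle.load(open("w1.pkl","rb"))
g=lambda x,y:(210+x/3.5,105+y/3.5)
O=[("plate",-1,g(100,42)),("plate",1,g(677,42)),("pin",-1,g(122,398)),("pin",1,g(654,397)),("post",-1,g(48,238)),("post",1,g(722,232)),("bar",-1,g(188,156)),("bar",1,g(586,156))]
q=fit(c,O);np.save("q.npy",q)
for n,P in dict(tip_start=(q[3]-10,0,0),home=(26-10,0,0)).items(): print(n,tp(q[:3],P))
for z in (2,):pass
t=get_calibration("top");f=lambda a,b:(320+a/4.2,80+b/4.2)
O=[("plate",1,f(107,532)),("plate",-1,f(403,512)),("pin",1,f(113,357)),("pin",-1,f(383,338)),("post",1,f(106,441)),("post",-1,f(414,413)),("bar",1,f(160,460)),("bar",-1,f(355,447))]
fit(t,O)
E
```

```text
T [ 601.5 -172. ] yaw 2.35 board x -38.0 qL,qR [-0.117 -0.147]
[[-0.5, 0.5], [-0.0, 0.1], [0.6, -1.0], [-0.4, -1.2], [0.0, 0.2], [-0.1, 1.1], [-2.8, 0.3], [3.2, -0.0]]
tip_start [ 553.45636743 -173.94913056    0.        ]
home [ 617.44430373 -171.32449174    0.        ]
T [ 598.8 -171.3] yaw 2.73 board x -32.6 qL,qR [-0.181 -0.104]
[[-0.5, 1.8], [0.7, 1.0], [-0.1, -0.1], [0.1, -0.6], [0.2, -1.6], [-0.1, -0.4], [-1.4, 0.4], [1.1, -0.3]]
```

>>> {"api": "carry_out", "payload": {
  "steps": [
    [0,0,0,-0.12,-0.01,-0.4,1],
    [0,0,0,-0.24,-0.01,-0.8,1],
    [0,0,0,-0.24,-0.01,-1,1],
    [0,0,0,-0.24,-0.01,-1,1]
  ]
}}

```text
time: 3.15
ee_pos: [531.9, -171.6, 118.9]
orientation: [[-0.007, -0.041, 0.999], [0.003, 0.999, 0.041], [-1.0, 0.003, -0.006]]
wrist_force: [0.3, 0.4, -0.7]
gripper_width: -0.002
```

>>> {"api": "carry_out", "payload": {
  "steps": [
    [0,0,0,0,0,-0.2,1],
    [0,0,0,0,0,-0.35,1],
    [0,0,0,0,0,-0.45,1],
    [0,0,0,0,0,-0.45,1]
  ]
}}

```text
time: 3.55
ee_pos: [534.6, -173.4, 76.4]
orientation: [[-0.002, -0.041, 0.999], [0.001, 0.999, 0.041], [-1.0, 0.001, -0.002]]
wrist_force: [-0.2, 0.4, -0.3]
gripper_width: 0.002
```

```bash
python3 - <<'E'
from h import *
p,d=capture("side");c=cv2.resize(p[200:360,330:530],None,fx=4,fy=4-0.25,interpolation=cv2.INTER_CUBIC)
cv2.imwrite("pics/s2.png",c)
E
```

```text
(no output)
```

View pics/s2.png

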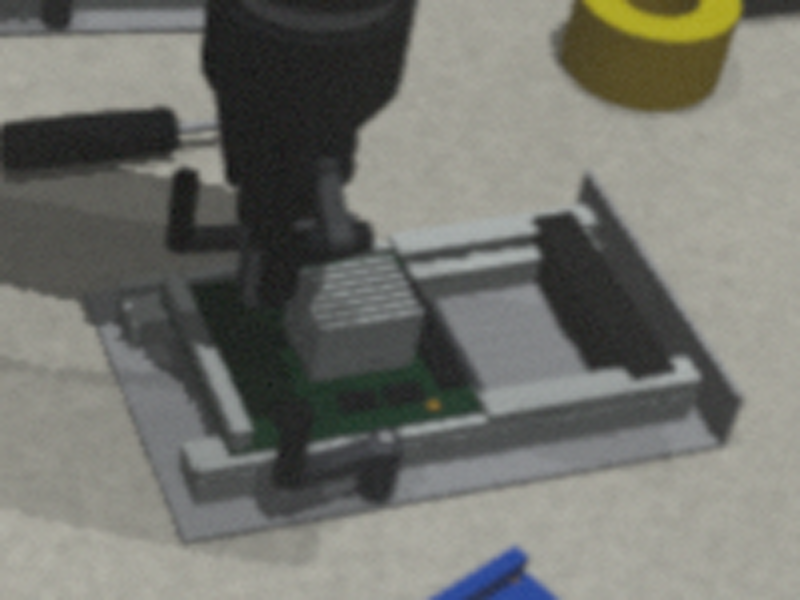

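The fingertips are just above the board, between the front bar and the cooler. I'll lower them gently.

>>> {"api": "carry_out", "payload": {
  "steps": [
    [0,0,0,0,-0.01,-0.12,1],
    [0,0,0,0,-0.01,-0.24,1],
    [0,0,0,0,-0.01,-0.24,1]
  ]
}}

```text
time: 3.9
ee_pos: [533.6, -174.3, 50.8]
orientation: [[-0.004, -0.04, 0.999], [0.002, 0.999, 0.04], [-1.0, 0.002, -0.004]]
wrist_force: [-0.7, -0.1, -0.7]
gripper_width: 0.004
```

>>> {"api": "carry_out", "payload": {
  "steps": [
    [0,0,0,0.05,0,0,1],
    [0,0,0,0.1,0,0,1],
    [0,0,0,0.15,0,0,1],
    [0,0,0,0.2,0,0,1],
    [0,0,0,0.2,0,0,1]
  ]
}}

```text
time: 4.4
ee_pos: [556.4, -175.1, 53.7]
orientation: [[0.001, -0.041, 0.999], [-0.0, 0.999, 0.041], [-1.0, -0.0, 0.001]]
wrist_force: [-0.8, 0.9, -0.8]
gripper_width: 0.001
```

>>> {"api": "carry_out", "payload": {
  "steps": [
    [0,0,0,0.05,0.01,0,1],
    [0,0,0,0.1,0.01,0,1],
    [0,0,0,0.15,0.015,0,1],
    [0,0,0,0.2,0.02,0,1],
    [0,0,0,0.25,0.02,0,1],
    [0,0,0,0.3,0.02,0,1],
    [0,0,0,0.3,0.02,0,1]
  ]
}}

```text
time: 5.1
ee_pos: [586.5, -172.9, 53.2]
orientation: [[0.002, -0.041, 0.999], [0.0, 0.999, 0.041], [-1.0, 0.0, 0.002]]
wrist_force: [0.7, 0.0, -0.4]
gripper_width: 0.001
```

```bash
python3 - <<'E'
from h import *
p,d=capture("side");c=cv2.resize(p[200:360,330:530],None,fx=4,fy=4-0.25,interpolation=cv2.INTER_CUBIC)
cv2.imwrite("pics/s3.png",c)
E
```

```text
(no output)
```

View pics/s3.png

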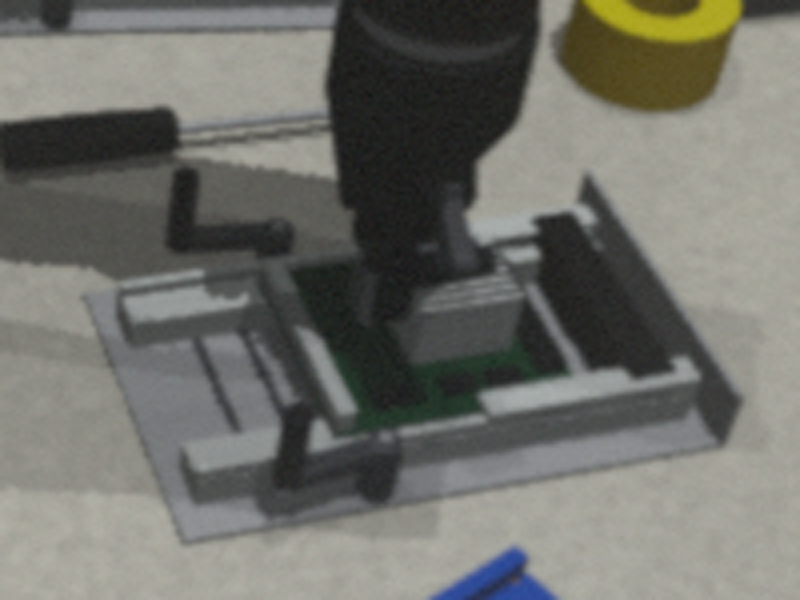

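The board is sliding in straight. I'll push the remaining distance in smaller steps.

>>> {"api": "carry_out", "payload": {
  "steps": [
    [0,0,0,0.05,0,0,1],
    [0,0,0,0.1,0.005,0,1],
    [0,0,0,0.14,0.005,0,1],
    [0,0,0,0.14,0.005,0,1]
  ]
}}

```text
time: 5.55
ee_pos: [600.2, -172.4, 53.2]
orientation: [[0.001, -0.041, 0.999], [0.0, 0.999, 0.041], [-1.0, 0.0, 0.001]]
wrist_force: [0.3, -0.2, -0.1]
gripper_width: -0.002
```

>>> {"api": "carry_out", "payload": {
  "steps": [
    [0,0,0,0.02,0,0,1],
    [0,0,0,0.04,0,0,1],
    [0,0,0,0.04,0,0,1]
  ]
}}

```text
time: 5.85
ee_pos: [603.5, -172.5, 53.3]
orientation: [[0.0, -0.04, 0.999], [0.0, 0.999, 0.04], [-1.0, 0.0, 0.0]]
wrist_force: [-0.3, 0.8, -0.2]
gripper_width: 0.002
```

>>> {"api": "carry_out", "payload": {
  "steps": [
    [0,0,0,0.015,0,0,1],
    [0,0,0,0.03,0,0,1],
    [0,0,0,0.03,0,0,1]
  ]
}}

```text
time: 6.15
ee_pos: [606.0, -172.6, 53.2]
orientation: [[-0.001, -0.04, 0.999], [-0.0, 0.999, 0.04], [-1.0, -0.0, -0.001]]
wrist_force: [-3.1, -0.5, 0.2]
gripper_width: -0.001
```

>>> {"api": "carry_out", "payload": {
  "steps": [
    [0,0,0,0.01,0,0,1],
    [0,0,0,0.02,0,0,1],
    [0,0,0,0.02,0,0,1]
  ]
}}

```text
time: 6.45
ee_pos: [606.0, -172.6, 53.3]
orientation: [[-0.005, -0.04, 0.999], [-0.0, 0.999, 0.04], [-1.0, -0.0, -0.005]]
wrist_force: [-7.5, -0.9, 3.2]
gripper_width: 0.001
```

>>> {"api": "carry_out", "payload": {
  "steps": [
    [0,0,0,0.01,0,0,1],
    [0,0,0,0.02,0,0,1],
    [0,0,0,0.02,0,0,1]
  ]
}}

```text
time: 6.75
ee_pos: [606.0, -172.6, 53.3]
orientation: [[-0.009, -0.04, 0.999], [-0.0, 0.999, 0.04], [-1.0, -0.0, -0.009]]
wrist_force: [-12.1, -0.8, 5.6]
gripper_width: 0.005
```

```bash
python3 - <<'E'
from h import *
p,d=capture("side");c=cv2.resize(p[200:360,330:530],None,fx=4,fy=4-0.25,interpolation=cv2.INTER_CUBIC)
cv2.imwrite("pics/s4.png",c)
E
```

```text
(no output)
```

View pics/s4.png

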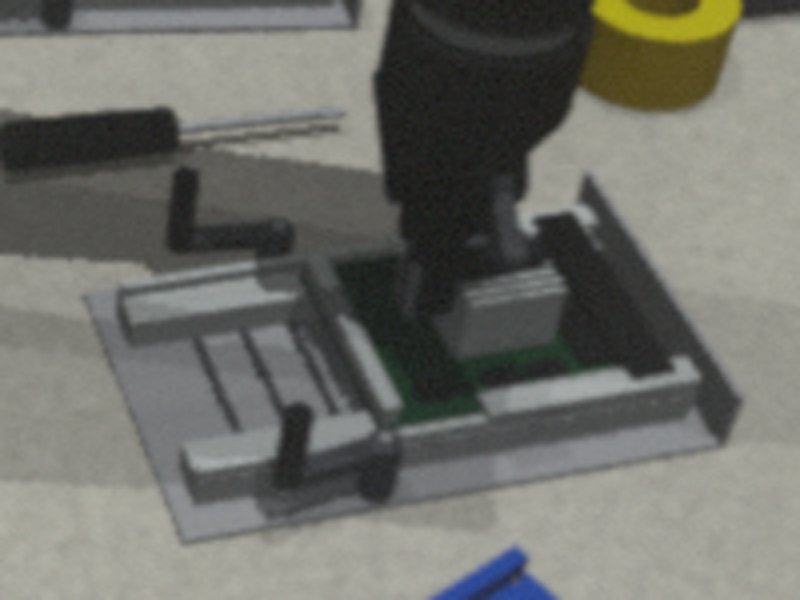

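The push stopped at x=606 with about 12 N. That matches the predicted home position of about 605, so the board is against its stop. Next I'll back off, lift, and plan the lever arcs.

>>> {"api": "carry_out", "payload": {
  "steps": [
    [0,0,0,-0.05,0,0,1],
    [0,0,0,-0.1,0,0.1,1],
    [0,0,0,-0.1,0,0.5,1],
    [0,0,0,-0.1,0,0.7,1],
    [0,0,0,-0.1,0,0.7,1]
  ]
}}

```text
time: 7.3
ee_pos: [603.9, -173.6, 129.5]
orientation: [[0.011, -0.041, 0.999], [-0.004, 0.999, 0.041], [-1.0, -0.004, 0.011]]
wrist_force: [-0.0, 0.4, 0.9]
gripper_width: -0.002
```

```bash
cat > arc.py <<'E'
from h import *
from scipy.optimize import brentq
T=(601.5,-172,np.radians(2.35))
def F(q,s,hx=11,hy=14.5,r=6):
    post=np.array([-35-44*np.cos(q),66-44*np.sin(q)]);t=np.array([np.sin(q),-np.cos(q)])
    g=lambda d:np.hypot(*np.maximum(np.abs(d*t)-[hx,hy],0))-r
    d=brentq(g,8,40);f=post-d*t
    return tp(T,(f[0],s*f[1],0))[:2]
def start(s): return tp(T,(-79,s*102,0))[:2]
E
python3 - <<'E'
from arc import *
s=get_state();print(s["ee_pos"])
for sg in(1,-1):
    print("start",start(sg).round(1))
    for q in np.arange(-.15,1.7,.15): print(round(q,2),F(q,sg).round(1),((F(q,sg)-start(sg))/100).round(3))
    print(1.57,F(1.57,sg),((F(1.57,sg)-start(sg))/100).round(3))
E
```

```text
[ 603.92351194 -173.6006376   129.46680649]
start [518.4 -73.3]
-0.15 [522.3 -82.1] [ 0.04  -0.088]
0.0 [519.  -88.8] [ 0.006 -0.155]
0.15 [516.7 -95.5] [-0.017 -0.222]
0.3 [ 515.2 -102. ] [-0.032 -0.287]
0.45 [ 514.3 -108.2] [-0.041 -0.348]
0.6 [ 514.1 -114.5] [-0.042 -0.412]
0.75 [ 515.9 -122. ] [-0.024 -0.487]
0.9 [ 520.4 -130.3] [ 0.02  -0.569]
1.05 [ 526.1 -137.5] [ 0.077 -0.642]
1.2 [ 532.3 -143.2] [ 0.139 -0.699]
1.35 [ 538.8 -147.7] [ 0.204 -0.743]
1.5 [ 545.5 -151. ] [ 0.271 -0.776]
1.65 [ 552.2 -153.2] [ 0.338 -0.799]
1.57 [ 548.60608554 -152.13859316] [ 0.302 -0.788]
start [ 526.7 -277.2]
-0.15 [ 530.  -268.1] [0.032 0.091]
0.0 [ 526.1 -261.7] [-0.006  0.155]
0.15 [ 523.2 -255.2] [-0.035  0.219]
0.3 [ 521.2 -248.9] [-0.055  0.283]
0.45 [ 519.8 -242.8] [-0.069  0.344]
0.6 [ 519.1 -236.5] [-0.076  0.407]
0.75 [ 520.3 -228.8] [-0.064  0.483]
0.9 [ 524.1 -220.2] [-0.027  0.569]
1.05 [ 529.2 -212.6] [0.025 0.646]
1.2 [ 534.9 -206.4] [0.082 0.708]
1.35 [ 541.  -201.4] [0.143 0.758]
1.5 [ 547.4 -197.6] [0.206 0.796]
1.65 [ 553.9 -194.8] [0.271 0.824]
1.57 [ 550.41136137 -196.12866908] [0.237 0.81 ]
```

>>> {"api": "carry_out", "payload": {
  "steps": [
    [0,0,0,-0.3,0.35,0,1],
    [0,0,0,-0.6,0.7,0,1],
    [0,0,0,-0.83,1,0,1],
    [0,0,0,-0.83,1,0,1],
    [0,0,0,-0.83,1,0,1]
  ]
}}

```text
time: 7.8
ee_pos: [517.1, -71.8, 122.9]
orientation: [[0.001, -0.042, 0.999], [-0.0, 0.999, 0.042], [-1.0, -0.0, 0.001]]
wrist_force: [-0.2, 0.4, -0.0]
gripper_width: 0.0
```

>>> {"api": "carry_out", "payload": {
  "steps": [
    [0,0,0,0,0,-0.3,1],
    [0,0,0,0,0,-0.5,1],
    [0,0,0,0,0,-0.63,1],
    [0,0,0,0,0,-0.63,1],
    [0,0,0,0,0,-0.63,1]
  ]
}}

```text
time: 8.3
ee_pos: [517.9, -73.0, 60.6]
orientation: [[0.001, -0.04, 0.999], [-0.0, 0.999, 0.04], [-1.0, -0.0, 0.001]]
wrist_force: [-0.3, 0.6, 0.5]
gripper_width: 0.002
```

```bash
python3 - <<'E'
from h import *
print(get_state()["ee_pos"])
p,d=capture("top");c=cv2.resize(p[80:220,320:440],None,fx=4.2,fy=4.2,interpolation=cv2.INTER_CUBIC)
cv2.imwrite("pics/t5.png",np.clip(c.astype(float)*1.6,0,255).astype(np.uint8))
p,d=capture("side");c=cv2.resize(p[200:360,330:530],None,fx=4,fy=4-0.25,interpolation=cv2.INTER_CUBIC)
cv2.imwrite("pics/s5.png",c)
E
```

```text
[517.87806074 -73.04075181  60.59550997]
```

View pics/s5.png

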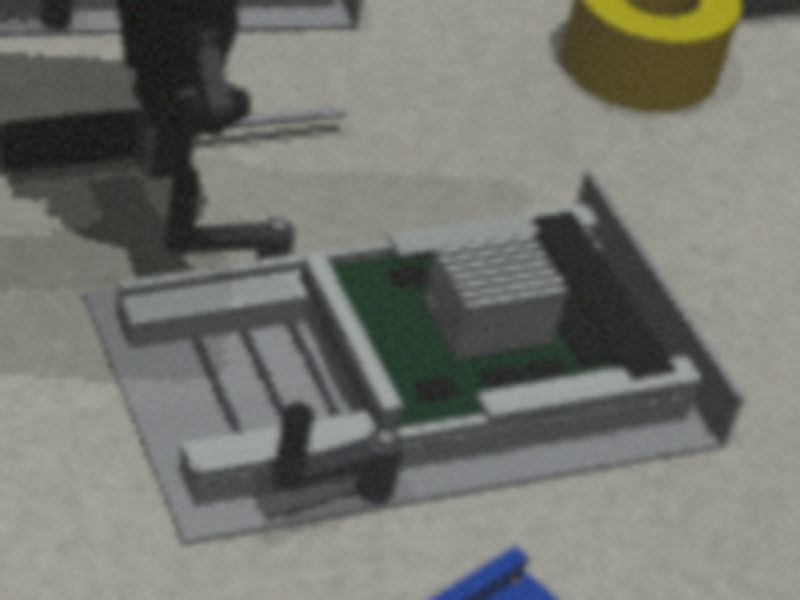

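View pics/t5.png

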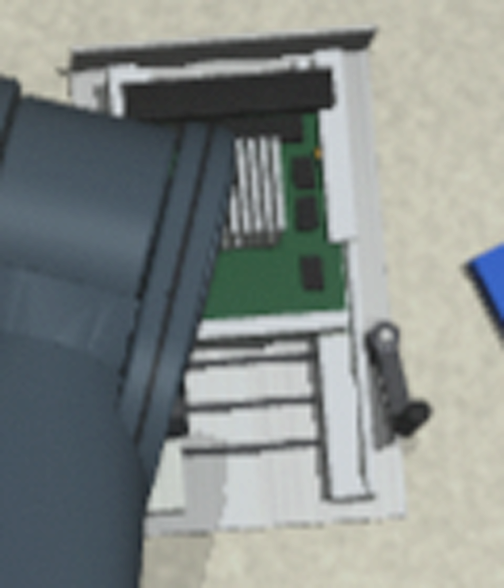

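The board sits against the socket, and the closed fingers are just outside the left post. I'll swing the left lever first.

>>> {"api": "carry_out", "payload": {
  "steps": [
    [0,0,0,0.03,-0.09,0,1],
    [0,0,0,0.01,-0.15,0,1],
    [0,0,0,-0.02,-0.22,0,1],
    [0,0,0,-0.03,-0.29,0,1],
    [0,0,0,-0.04,-0.35,0,1],
    [0,0,0,-0.04,-0.41,0,1],
    [0,0,0,-0.025,-0.485,0,1],
    [0,0,0,-0.025,-0.485,0,1]
  ]
}}

```text
time: 9.2
ee_pos: [514.6, -122.3, 60.1]
orientation: [[-0.001, -0.039, 0.999], [-0.001, 0.999, 0.039], [-1.0, -0.001, -0.001]]
wrist_force: [-1.1, -0.1, 0.3]
gripper_width: -0.004
```

```bash
python3 - <<'E'
from h import *
p,d=capture("side");c=cv2.resize(p[200:360,330:530],None,fx=4,fy=4-0.25,interpolation=cv2.INTER_CUBIC)
cv2.imwrite("pics/s6.png",c)
E
```

```text
(no output)
```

View pics/s6.png

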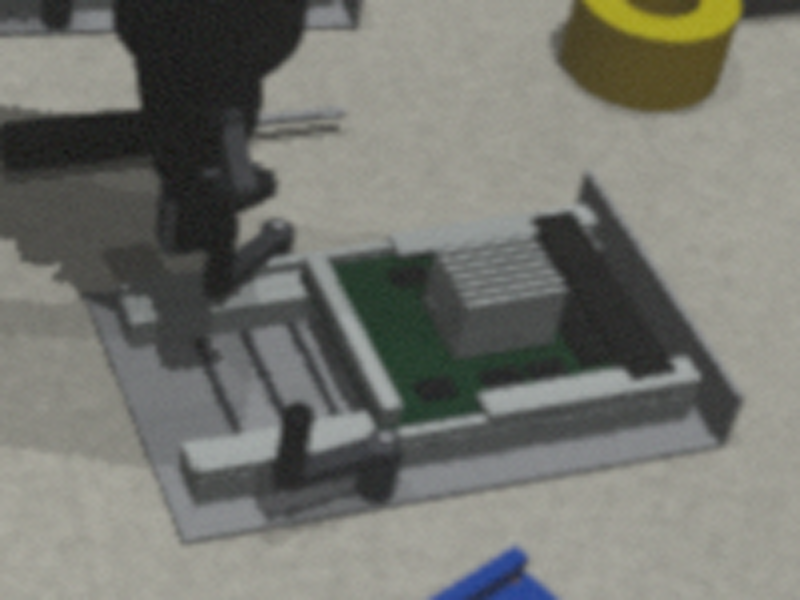

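>>> {"api": "carry_out", "payload": {
  "steps": [
    [0,0,0,0.045,-0.085,0,1],
    [0,0,0,0.1,-0.155,0,1],
    [0,0,0,0.16,-0.215,0,1],
    [0,0,0,0.23,-0.26,0,1],
    [0,0,0,0.295,-0.29,0,1],
    [0,0,0,0.295,-0.29,0,1]
  ]
}}

```text
time: 9.85
ee_pos: [545.6, -150.9, 60.4]
orientation: [[0.001, -0.04, 0.999], [-0.001, 0.999, 0.04], [-1.0, -0.001, 0.001]]
wrist_force: [0.3, -0.9, 0.3]
gripper_width: 0.004
```

>>> {"api": "carry_out", "payload": {
  "steps": [
    [0,0,0,0.02,-0.01,0,1],
    [0,0,0,0.03,-0.01,0,1],
    [0,0,0,0.03,-0.01,0,1]
  ]
}}

```text
time: 10.15
ee_pos: [547.4, -151.2, 60.5]
orientation: [[0.0, -0.04, 0.999], [-0.001, 0.999, 0.04], [-1.0, -0.001, 0.0]]
wrist_force: [-0.6, -1.2, -0.0]
gripper_width: 0.002
```

>>> {"api": "carry_out", "payload": {
  "steps": [
    [0,0,0,0.015,0,0,1],
    [0,0,0,0.03,0,0,1],
    [0,0,0,0.03,0,0,1]
  ]
}}

```text
time: 10.45
ee_pos: [548.2, -151.2, 60.4]
orientation: [[-0.004, -0.04, 0.999], [-0.001, 0.999, 0.04], [-1.0, -0.001, -0.004]]
wrist_force: [-6.4, -1.0, 4.0]
gripper_width: -0.0
```

The left lever stopped at x=548.2, against a predicted 548.6. One more firm nudge, then I'll back off and look.

>>> {"api": "carry_out", "payload": {
  "steps": [
    [0,0,0,0.02,0,0,1],
    [0,0,0,0.03,0,0,1],
    [0,0,0,0.03,0,0,1]
  ]
}}

```text
time: 10.75
ee_pos: [548.4, -151.2, 60.3]
orientation: [[-0.01, -0.039, 0.999], [-0.001, 0.999, 0.039], [-1.0, -0.001, -0.011]]
wrist_force: [-12.8, -0.8, 7.3]
gripper_width: 0.003
```

>>> {"api": "carry_out", "payload": {
  "steps": [
    [0,0,0,-0.1,0,0,1],
    [0,0,0,-0.3,0,0,1],
    [0,0,0,-0.3,0,0.4,1],
    [0,0,0,-0.3,0,0.6,1],
    [0,0,0,-0.3,0,0.6,1]
  ]
}}

```text
time: 11.25
ee_pos: [526.0, -151.8, 124.4]
orientation: [[0.009, -0.041, 0.999], [-0.003, 0.999, 0.041], [-1.0, -0.003, 0.009]]
wrist_force: [0.3, 1.0, 1.8]
gripper_width: -0.0
```

```bash
python3 - <<'E'
from h import *
print(get_state()["ee_pos"])
p,d=capture("side");c=cv2.resize(p[200:360,330:530],None,fx=4,fy=4-0.25,interpolation=cv2.INTER_CUBIC)
cv2.imwrite("pics/s7.png",c)
E
```

```text
[ 525.99593964 -151.8244826   124.3935269 ]
```

View pics/s7.png

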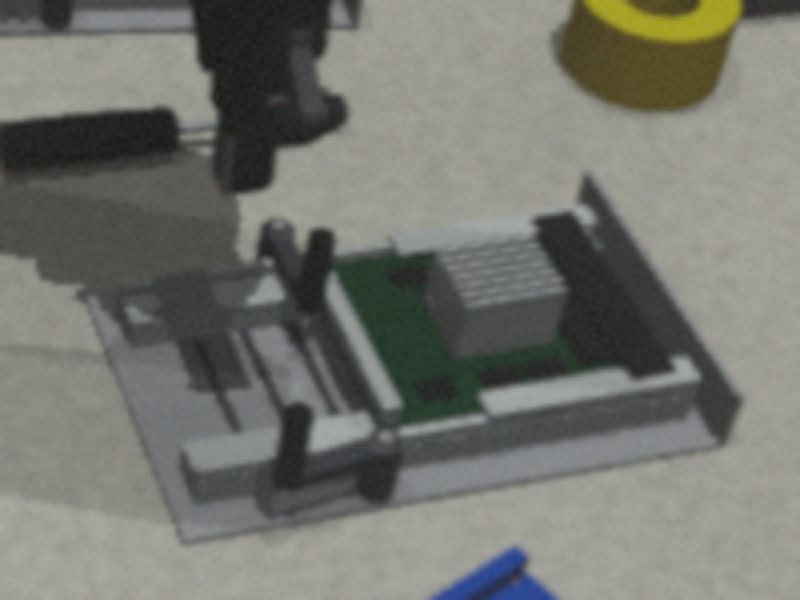

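The left lever is shut across the bar. Next is the right lever.

>>> {"api": "carry_out", "payload": {
  "steps": [
    [0,0,0,0,-0.4,0,1],
    [0,0,0,0,-0.8,0,1],
    [0,0,0,0,-1,0,1]
  ]
}}

```text
time: 11.6
ee_pos: [523.0, -253.2, 119.0]
orientation: [[-0.0, -0.039, 0.999], [-0.0, 0.999, 0.039], [-1.0, -0.0, -0.0]]
wrist_force: [1.2, 0.6, -0.1]
gripper_width: 0.002
```

>>> {"api": "carry_out", "payload": {
  "steps": [
    [0,0,0,0.03,-0.26,0,1],
    [0,0,0,0.03,-0.26,-0.2,1],
    [0,0,0,0.03,-0.26,-0.4,1],
    [0,0,0,0.03,-0.26,-0.6,1],
    [0,0,0,0.03,-0.26,-0.6,1],
    [0,0,0,0.03,-0.26,-0.6,1]
  ]
}}

```text
time: 12.2
ee_pos: [525.6, -276.2, 59.3]
orientation: [[-0.002, -0.041, 0.999], [0.002, 0.999, 0.041], [-1.0, 0.002, -0.002]]
wrist_force: [0.2, 1.0, 0.6]
gripper_width: -0.004
```

```bash
python3 - <<'E'
from h import *
print(get_state()["ee_pos"])
p,d=capture("side");c=cv2.resize(p[200:360,330:530],None,fx=4,fy=4-0.25,interpolation=cv2.INTER_CUBIC)
cv2.imwrite("pics/s8.png",c)
E
```

```text
[ 525.64774998 -276.20609229   59.25174541]
```

View pics/s8.png

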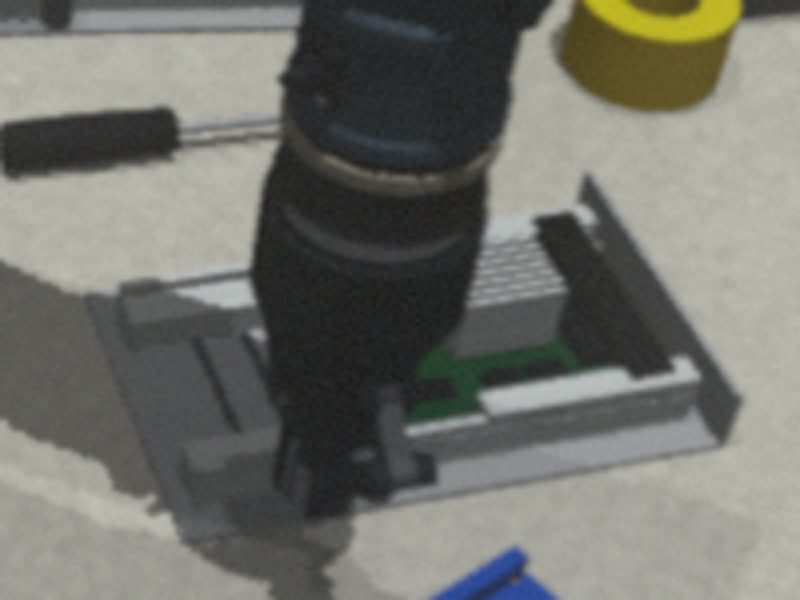

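>>> {"api": "carry_out", "payload": {
  "steps": [
    [0,0,0,0.04,0.08,0,1],
    [0,0,0,0.005,0.145,0,1],
    [0,0,0,-0.025,0.21,0,1],
    [0,0,0,-0.045,0.275,0,1],
    [0,0,0,-0.06,0.335,0,1],
    [0,0,0,-0.065,0.4,0,1],
    [0,0,0,-0.055,0.475,0,1],
    [0,0,0,-0.015,0.56,0,1],
    [0,0,0,0.035,0.635,0,1],
    [0,0,0,0.09,0.7,0,1],
    [0,0,0,0.155,0.75,0,1],
    [0,0,0,0.215,0.785,0,1],
    [0,0,0,0.215,0.785,0,1]
  ]
}}

```text
time: 13.55
ee_pos: [548.7, -197.4, 60.1]
orientation: [[0.001, -0.042, 0.999], [0.001, 0.999, 0.042], [-1.0, 0.001, 0.001]]
wrist_force: [0.6, -0.4, -0.6]
gripper_width: -0.0
```

>>> {"api": "carry_out", "payload": {
  "steps": [
    [0,0,0,0.02,0.01,0,1],
    [0,0,0,0.03,0.01,0,1],
    [0,0,0,0.03,0.01,0,1]
  ]
}}

```text
time: 13.85
ee_pos: [550.1, -197.3, 60.2]
orientation: [[-0.001, -0.04, 0.999], [0.001, 0.999, 0.04], [-1.0, 0.001, -0.001]]
wrist_force: [-3.6, -0.4, 1.1]
gripper_width: 0.004
```

>>> {"api": "carry_out", "payload": {
  "steps": [
    [0,0,0,0.015,0,0,1],
    [0,0,0,0.03,0,0,1],
    [0,0,0,0.03,0,0,1]
  ]
}}

```text
time: 14.15
ee_pos: [550.3, -197.2, 60.1]
orientation: [[-0.007, -0.04, 0.999], [0.001, 0.999, 0.04], [-1.0, 0.001, -0.007]]
wrist_force: [-10.6, -0.3, 4.4]
gripper_width: 0.001
```

The right lever stopped at x=550.3, against a predicted 550.4. I'll back off straight out, lift clear and verify.

>>> {"api": "carry_out", "payload": {
  "steps": [
    [0,0,0,0.01,0,0,1],
    [0,0,0,-0.1,0,0,1],
    [0,0,0,-0.3,0,0,1],
    [0,0,0,-0.3,0,0.4,1],
    [0,0,0,-0.3,0,0.8,1],
    [0,0,0,-0.3,0,1,1],
    [0,0,0,-0.3,0,1,1]
  ]
}}

```text
time: 14.85
ee_pos: [526.8, -199.0, 165.5]
orientation: [[0.01, -0.04, 0.999], [-0.004, 0.999, 0.04], [-1.0, -0.005, 0.01]]
wrist_force: [1.0, 0.2, -0.0]
gripper_width: 0.0
```

>>> {"api": "carry_out", "payload": {
  "steps": [
    [0,0,0,0.2,0.15,0.2,1],
    [0,0,0,0.4,0.25,0.6,1],
    [0,0,0,0.4,0.25,0.6,1],
    [0,0,0,0.4,0.25,0.6,1]
  ]
}}

```text
time: 15.25
ee_pos: [564.9, -172.5, 220.7]
orientation: [[0.002, -0.041, 0.999], [-0.001, 0.999, 0.041], [-1.0, -0.001, 0.002]]
wrist_force: [-0.6, -0.8, -0.3]
gripper_width: -0.001
```

```bash
python3 - <<'E'
from h import *
import pickle
print(get_state()["ee_pos"],get_state()["wrist_force"])
c=wcal();p,d=capture("wrist");pickle.dump(c,open("w9.pkl","wb"))
cv2.imwrite("pics/w9f.png",p);cv2.imwrite("pics/w9.png",cv2.resize(p[100:290,210:430],None,fx=3.5,fy=3.1578947,interpolation=cv2.INTER_CUBIC))
p,d=capture("side");c=cv2.resize(p[200:360,330:530],None,fx=4,fy=4-0.25,interpolation=cv2.INTER_CUBIC)
cv2.imwrite("pics/s9.png",c)
E
```

```text
[ 564.91487579 -172.52548028  220.71498014] [-0.63756504 -0.7520194  -0.28259722]
```

View pics/s9.png

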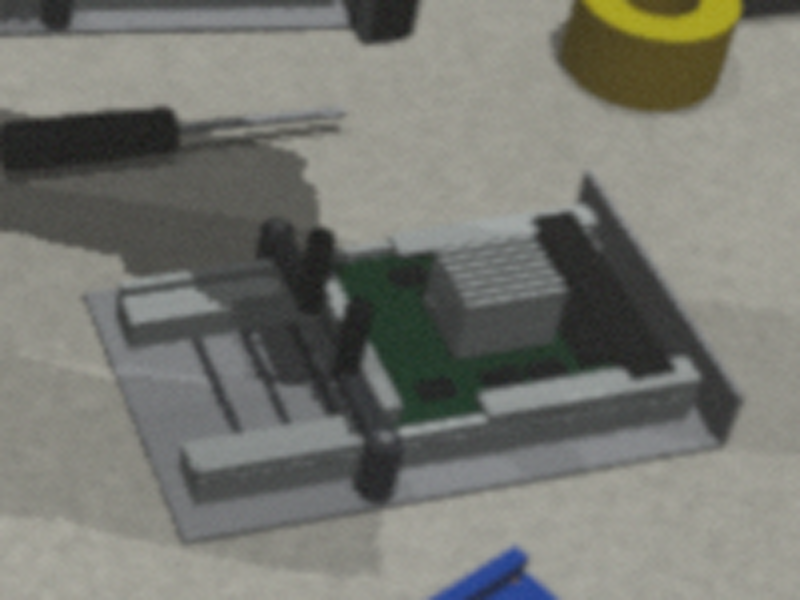

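View pics/w9.png

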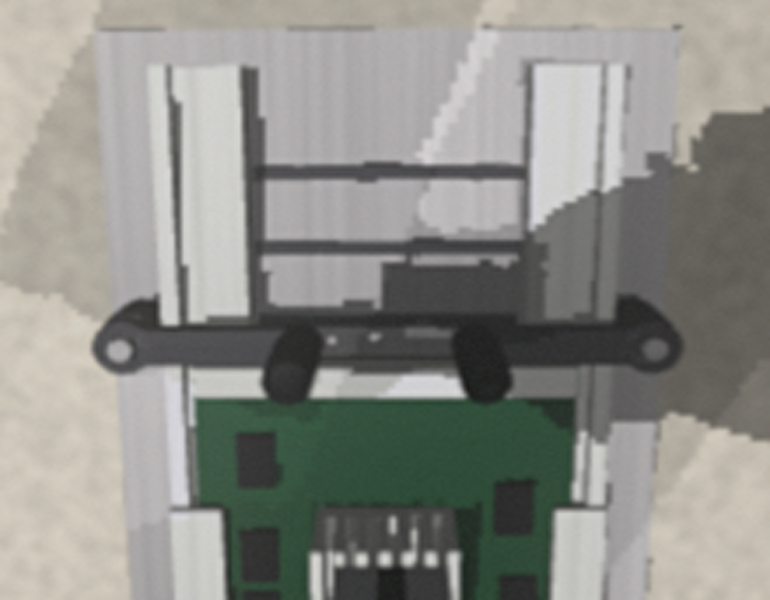

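```bash
python3 - <<'E'
from h import *
import pickle
c=pickle.load(open("w9.pkl","rb"));g=lambda x,y:(210+x/3.5,100+y/3.1578947)
# frame from the pins; express things in it
L=wz("wrist",*g(655,348),37,c);R=wz("wrist",*g(120,350),37,c);m=(L+R)/2;y=(L-R)[:2];n=np.linalg.norm(y);y/=n;x=np.array([y[1],-y[0]])
print("pin gap",n)
for k,uv,z,s in(("postL",(487,385),75,1),("postR",(287,385),75,-1),("bar back L",(575,399),36,1),("bar back R",(195,399),36,-1)):
    e=(wz("wrist",*g(*uv),z,c)-m)[:2];print(k,(e@x-35).round(1),(e@y).round(1))
E
```

```text
pin gap 132.76398693470404
postL -34.6 22.0
postR -34.8 -21.9
bar back L -20.3 47.1
bar back R -20.7 -48.5
```

```bash
python3 -c "
from bench import hand_in
print(hand_in())"
```

```text
the job is handed in; nothing more can be done
None
```

I pushed the green board with the finned cooler straight along its guides to its hard stop. I then swung its tray's left lever shut, then the right, with the closed fingers. The arm was lifted clear and touching nothing, and I handed the job in at about 15 s.

- **Stops felt:** the board stopped within about 1 mm of its predicted home position. Both levers stopped within 0.5 mm of theirs. Pushing forces were about 11–15 N.
- **Final wrist picture:** the posts are at tray x = -34.6 and -34.8 mm, y = +22.0 and -21.9 mm; shut is -35 and ±22. The back edge of the front bar is at x of about -20.5 mm, against -21 when fully home.
- **Disagreements:** the first top and wrist pose fits differed by about 3 mm for the tray and 5 mm for the board's starting position. The felt stops agreed with the wrist fit. No check failed.

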